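Fit the bearing sleeve and lift the spindle out for inspection

TASK

Slip the tall, narrow bearing sleeve over the top of the upright spindle until it sits fully down on the spindle's collar, while the spindle is still standing in its wooden block. Then draw the spindle up out of the block with the sleeve on it, lay it over to about level and keep it raised, all of it well over 10 cm above the bench, with the sleeve still against the collar. Finish while holding it still there, do not put it down, and leave the flat bearing cup, the piston and the box of bearing shells alone.

Things in the scene. Friction and masses are not known exactly. Their poses are not given: they have to be found in the camera images.
- holder: fixed pale wooden block, 80 x 170 x 50 mm high (its 170 mm side along its y axis at any yaw); origin at the centre of its underside on the bench. The spindle stands in the middle hole (23 mm across, 40 mm deep, open at the top, straight above the origin); the two smaller holes 55 mm either side are empty.
- spindle_mid (a point): centre of the loose round steel spindle (124 mm long, about 0.3 kg), half-way along its axis; z points from foot to top (up at the start). The spindle has a foot (in the block's hole), a collar resting on the block's top, and above it a bare shaft 20 mm thick, 78 mm long. The collar's upper face lies 16 mm below this centre; at the start this centre is 76 mm above the bench.
- sleeve_mid (a point): centre of the loose copper-coloured bearing sleeve: a plain tube, 36 mm high, 34 mm outside, 23 mm bore, about 0.12 kg, standing on the bench at the start; z along its axis. Fully down on the collar its centre is 2 mm above the spindle's centre and 42 mm of shaft stand bare above it. It slides freely on the shaft (1.5 mm play all round).
- spindle_top (a point): the top end of the spindle, on its axis, 62 mm from its centre (138 mm above the bench at the start); the last 5 mm of the shaft taper from 20 to 13 mm
- spindle_foot (a point): the foot end of the spindle, on its axis, 62 mm from its centre; the foot is 20 mm thick and 36 mm long, then comes the collar, 30 mm across and 10 mm thick
- cup_mid (a point): bystander: centre of a loose flat dark steel bearing cup (ring), 62 mm outside, 44 mm bore, 14 mm high, lying flat on the bench; it and the sleeve may change places
- piston_mid (a point): bystander: centre of a loose aluminium piston standing on the bench, 76 mm across, 72 mm high
- shellbox: bystander: fixed open cardboard box of bearing half shells, 240 x 170 x 60 mm high, 240 mm along its x axis; the shells rise at most to 60 mm above the bench; origin at the centre of its underside
Mind the look-alikes: they are no part of the job. Several things have the shape of the holder; the one meant has the colours described above.

How it is judged (in metres and radians):
On the way, in this order (a step that is already met when the one before it is completed fails the run):
1. the sleeve is fully down on the collar of the spindle, which still stands in its block (z of sleeve_mid in the frame of spindle_mid between -0.002 and 0.005 m and horizontal distance between sleeve_mid and spindle_mid below 0.004 m and z of spindle_mid in the frame of holder below 0.08 m and horizontal distance between spindle_mid and holder below 0.005 m and angle between spindle_mid's own z axis and vertical below 0.06 rad), for 0.2 s.
2. the spindle is drawn up clear of the block, gripped by the fingers, with the sleeve on it (height (world z) of spindle_foot above 0.055 m and contact force between the fingers and spindle above 1 N and distance between sleeve_mid and spindle_mid below 0.015 m), for 0.1 s.
At the end, for the whole second after the job is handed in: The gripper still holds the spindle by friction, at rest (under 30 mm/s and 0.2 rad/s), all of it more than 100 mm above the bench, touching neither block nor box, its axis within 28 degrees of level, the sleeve on it and within about 8 mm of its seat on the collar (height (world z) of spindle_mid above 0.11 m and height (world z) of each of spindle_top, spindle_foot above 0.1 m and angle between spindle_mid's own z axis and vertical between 1.08 and 2.06 rad and z of sleeve_mid in the frame of spindle_mid between -0.002 and 0.01 m and distance between sleeve_mid and spindle_mid below 0.012 m and contact force between the fingers and spindle above 1 N and contact force between spindle and holder below 0.1 N and contact force between spindle and shellbox below 0.1 N and linear speed of spindle below 0.03 m/s and angular speed of spindle below 0.2 rad/s); the arm keeps its last pose, push and grip.
It fails at once if the bearing cup is pushed about (distance of cup_mid from where it was at the start of the episode above 0.02 m).
It fails at once if the piston is pushed about (distance of piston_mid from where it was at the start of the episode above 0.02 m).
It fails at once if the box of shells is pressed hard by the robot (contact force between the arm and shellbox above 10 N).
It also fails if it takes over 58 s, if anything falls off the work surface, if the arm or the gripper's body presses on something with over 40 N, if the wrist force passes 120 N, or if a joint passes its speed limit or range.

ROBOT

A 6-joint arm with a two-finger parallel gripper is mounted at the origin on the work surface. World frame = base frame: x ahead of the robot, y to its left, z up, the work surface at z = 0. Lengths are in mm, angles in rad, forces in N, time in s.
With the tool pointing down it reaches from about 300 to 825 mm from the base axis. Payload 5.4 kg.
Tool frame: the origin (TCP) lies at the very end of the fingers, on their centre line; the grasp point (between the pads) lies 19 mm behind it (arm.grip_point_offset is the distance from the TCP to the grasp point, in mm); z points along the fingers, y is the line along which they close (so a half turn about z gives the same grasp; the last joint's range is limited). The gripper opens to 92 mm and grips with 3 to 60 N. Pads are 20 mm wide; open, the fingers measure 128 mm over their backs; the gripper's body (75 mm by 189 mm) begins 69 mm behind the grasp point.
Start: joints at [0.898, 0.158, 1.597, -0, 1.386, -0.21], TCP at [256.718, 514.492, 214.601] pointing down, gripper open.
Joint ranges: [-2.91, 2.91], [-0.94, 2.29], [0.18, 2.7], [-1.29, 4.43], [0.17, 2.64], [-3, 3]. Speed limits (rad/s): [2.57, 2.57, 3.14, 3.14, 3.14, 3.14].

INTERFACE

Orientations are given as a unit quaternion [x, y, z, w].
In Python, from workcell import arm, viewer, job gives the robot as it stands.
- The arm moves only by the tool jog_arm, never from a script. Its argument "increments" is text: rows parted by semicolons, each of 6 numbers parted by spaces: the shift along the tool's x, y, z in cm, then the turn, a rotation vector about the tool's x, y, z in rad. A call has 1 to 10 rows; each row is the pose to reach, as a shift and turn from the pose commanded when the call began, along the tool's axes at that moment; what a row does not reach only later rows make up. A row lasts 1/12 s, in which the tool goes at most 41.7 mm and 7.16 degrees, less where a joint would pass 70% of its speed; a pose out of reach is approached as far as the arm can. A call with a gripper value outside its range is refused whole. "claw" is the finger opening in cm, from 0 to 9.19, set as the call begins (left out, the last holds). The fingers move at their own pace and stop on an object; the grip force is fixed at half the most. Time passes only in rows, so rows that repeat a pose let the fingers close. It gives the time, the measured TCP pose, the force, the opening and the grip force at its end, in the units of the state.
- arm.get_obs(): the state, without advancing time (a new reading comes with each control period).
- viewer.read_camera(name): name is "scene" or "top" or "wrist"; returns (picture, depth): 400x640x3 uint8, red, green, blue; 400x640 float32, mm along the optical axis (not along the pixel's ray), 0 where there is no reading.
- viewer.camera_model(name): a dict with "K" (3x3 intrinsics, pixels), "rvec" (rotation vector, rad) and "tvec" (3), from world to camera coordinates, as OpenCV has them. Camera axes: x right, y down, z forward; pixel columns grow to the right and rows downward; lengths in mm; the calibration is good to about 2 mm. A picture is of the moment at which its call begins: read the wrist's pose just before it. camera_model takes no time and is no camera call; for the wrist camera it gives the pose at the moment of the call.
- job.job_done(): hands the job in; it is judged then, once.
The state is a dict: "clock": time; "joint_positions": joint angles; "qd": joint speeds; "tau": joint torques, N m; "position": TCP position; "ee_rot": TCP orientation; "wrist_force": force on the tool from outside, world axes, zero at the start; "torque": the same for the moment, N m; "width": finger opening in mm; "gripper_force": force on a finger pad.
Only numpy, scipy, OpenCV 4.12 (cv2) and the standard library are available. Lean on these libraries where they do the work, as an engineer would, in place of code of your own. Each camera call takes 0.05 s, during which the arm holds its last target. There are 200 camera calls.

## Working session

There is one attempt and no reset: what is moved stays moved. The work goes in short steps, Python scripts to look and compute and a tool call to move; the robot and the scene stay as the last step left them, time stands still between calls to the robot, and variables do not carry over. Pictures are saved under pics/ and viewed, at most 10 in all, crops included, and the job is handed in when it is done.

Besides the shell and the picture viewer there is one more tool, called after ">>>" by a JSON object that holds its "name" and its "arguments", one argument or row to a line. jog_arm: Moves the arm, as the interface text tells. Its arguments: {"type":"object","properties":{"increments":{"type":"string"},"claw":{"type":"number"}},"required":["increments"]}

```bash
mkdir -p pics; ls; cat > h.py <<'E'
import numpy as np, cv2
from workcell import arm, viewer, job
from scipy.spatial.transform import Rotation as R
def cam(n):
    m=viewer.camera_model(n); K=np.array(m["K"],float); Rm=cv2.Rodrigues(np.array(m["rvec"],float))[0]; return K,Rm,np.array(m["tvec"],float).ravel()
def pts(d,c):
    K,Rm,t=c; v,u=np.mgrid[:d.shape[0],:d.shape[1]]
    P=np.stack([(u-K[0,2])/K[0,0]*d,(v-K[1,2])/K[1,1]*d,d],-1)
    return (P-t)@Rm   # world
def save(n,p): cv2.imwrite("pics/"+n+".png",p[:,:,::-1])
E
python3 - <<'E'
from h import *
print(arm.get_obs(), arm.grip_point_offset)
for n in("top","scene"):
    p,d=viewer.read_camera(n); save(n+"0",p); np.savez("/tmp/%s.npz"%n,p=p,d=d); K,Rm,t=cam(n); print(n,-Rm.T@t, Rm[2])
E
```

```text
pics
{'clock': 0.0, 'joint_positions': array([ 8.97893013e-01,  1.59038525e-01,  1.59821598e+00, -2.61228349e-05,
        1.38623076e+00, -2.10109370e-01]), 'qd': array([ 0.00083371,  0.00053157,  0.00044701, -0.00123135, -0.00020798,
        0.00126142]), 'tau': array([-5.84688005e-04, -3.85551059e+01, -3.22118640e+01,  7.03071873e-02,
        3.75261821e-02, -1.40693669e-04]), 'position': array([256.3365085 , 513.99308196, 213.6329984 ]), 'ee_rot': array([ 2.29335037e-01,  9.73347084e-01, -8.61046363e-04, -3.92750632e-04]), 'wrist_force': array([-0.17575509, -0.6198365 ,  0.28204128]), 'torque': array([ 0.00948227,  0.04217406, -0.03565081]), 'gripper_force': 0.0, 'width': 91.82296082955614} 18.700000000000003
top [ 352.66421005   -4.20034326 1478.7212023 ] [ 0.09759498 -0.01679144 -0.99508455]
scene [1164.10951922 -446.05325054 1174.94724514] [-0.49746131  0.32638485 -0.80374447]
```

View pics/top0.png

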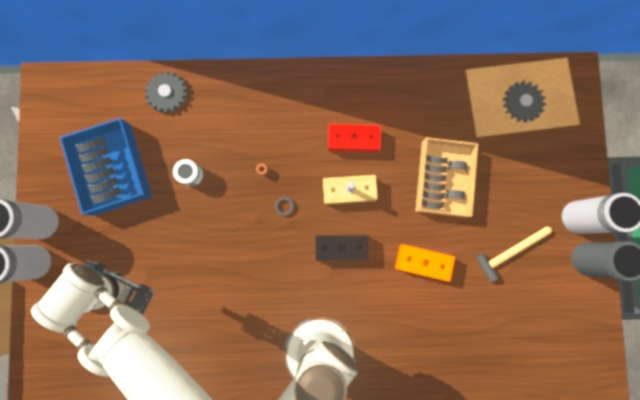

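View pics/scene0.png

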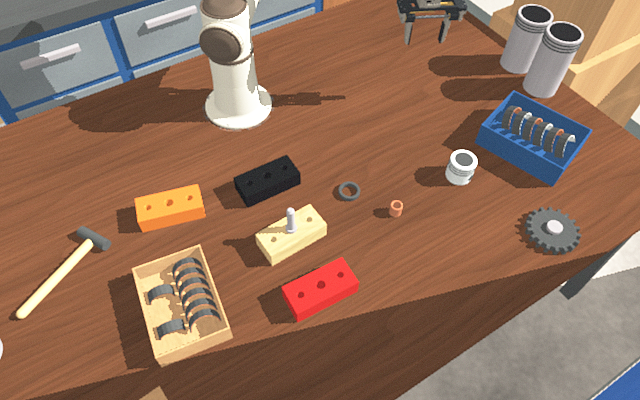

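The top view shows the sleeve at (262,169), the cup at (285,206), the pale holder at (350,190) with the spindle top at (351,187), the piston at (188,172), and the shell boxes at (105,165) and (447,177). The scene view shows the same layout: sleeve at (396,208), spindle top at (291,211).

```bash
cat >> h.py <<'E'
def ray(u,v,z,c):
    K,Rm,t=c; o=-Rm.T@t; r=Rm.T@np.array([(u-K[0,2])/K[0,0],(v-K[1,2])/K[1,1],1]); return o+r*(z-o[2])/r[2]
E
python3 - <<'E'
from h import *
for n,g in(("top",{"sleeve":(262,169,36),"cup":(285,206,14),"spin":(351,187,138),"pist":(188,172,72)}),("scene",{"sleeve":(396,203,36),"cup":(349,190,14),"spin":(291,210,138),"pist":(462,160,72)})):
    z=np.load("/tmp/%s.npz"%n); p,d=z["p"],z["d"]; W=pts(d,cam(n)); hsv=cv2.cvtColor(p,cv2.COLOR_RGB2HSV)
    for k,(u,v,h) in g.items():
        print(n,k,ray(u,v,h,cam(n)).round(0), hsv[v-1:v+2,u-5:u+6:3].reshape(-1,3)[:4].tolist())
        s=np.s_[v-20:v+21,u-20:u+21]; w=W[s]; m=abs(w[...,2]-h)<5
        if k=="spin": m=w[...,2]>75
        if m.any(): print("   depth",w[m].mean(0).round(1),m.sum(),w[m].min(0).round(0),w[m].max(0).round(0))
z=np.load("/tmp/top.npz");W=pts(z["d"],cam("top"))[165:215,315:385];m=abs(W[...,2]-50)<6
print(cv2.minAreaRect(W[m][:,:2].astype(np.float32)))
E
```

```text
top sleeve [603. 175.  36.] [[12, 162, 230], [11, 160, 134], [11, 160, 142], [11, 166, 207]]
   depth [604.7 180.7  35.3] 43 [589. 165.  31.] [620. 195.  39.]
top cup [481. 104.  14.] [[12, 152, 106], [12, 161, 136], [12, 166, 155], [12, 141, 154]]
   depth [481.3 109.5  13.1] 127 [451.  80.   9.] [542. 137.  19.]
top spin [ 523. -107.  138.] [[22, 49, 250], [11, 12, 240], [11, 12, 235], [22, 96, 240]]
   depth [ 519.4 -102.8  182.3] 49 [ 353. -117.   85.] [ 536.   -4. 1479.]
top pist [593. 407.  72.] [[43, 14, 129], [45, 16, 128], [38, 16, 129], [42, 13, 193]]
   depth [596.  417.6  71.7] 398 [560. 379.  67.] [633. 455.  77.]
scene sleeve [599. 180.  36.] [[9, 147, 220], [10, 132, 247], [9, 136, 176], [11, 124, 255]]
   depth [605.2 177.6  35.6] 71 [586. 160.  31.] [622. 194.  41.]
scene cup [483. 106.  14.] [[11, 146, 154], [12, 135, 157], [13, 122, 90], [12, 145, 93]]
   depth [481.7 106.6  13.9] 171 [450.  78.   9.] [511. 137.  19.]
scene spin [ 532. -109.  138.] [[10, 88, 148], [120, 1, 253], [0, 0, 255], [11, 152, 136]]
   depth [ 589.5 -142.   208.1] 158 [ 519. -446.   76.] [1164.  -98. 1175.]
scene pist [596. 410.  72.] [[38, 8, 127], [53, 8, 126], [38, 8, 127], [60, 2, 124]]
   depth [597.3 415.5  72.2] 443 [558. 378.  67.] [635. 456.  77.]
((528.6543579101562, -108.2809829711914), (80.92696380615234, 170.17515563964844), 2.2294814586639404)
```

```bash
cat >> h.py <<'E'
def inc(target,yaz=None,tilt=0):
    "tool-axes increments (cm, rad) to world target; tool y at azimuth yaz, tilted out by tilt about tool x"
    o=arm.get_obs(); r=R.from_quat(o["ee_rot"]); s=r.inv().apply(np.array(target)-o["position"])/10
    rv=np.zeros(3)
    if yaz is not None:
        y=np.array([np.cos(yaz),np.sin(yaz),0]); z=np.array([0,0,-1.]); x=np.cross(y,z)
        G=R.from_matrix(np.stack([x,y,z],1))*R.from_rotvec([tilt,0,0]); rv=(r.inv()*G).as_rotvec()
    print("t",o["clock"],"pos",o["position"].round(1),"w",round(o["width"],1),"inc",s.round(3),rv.round(3))
E
python3 -c "
from h import *
inc([605,179,200],-0.2)
print(cam('wrist')[1].round(2), -cam('wrist')[1].T@cam('wrist')[2])"
```

```text
t 0.1 pos [256.4 514.1 213.7] w 92.0 inc [-46.155 -14.416   1.382] [-2.000e-03  1.000e-03  1.308e+00]
[[ 0.45  0.89 -0.  ]
 [ 0.87 -0.43  0.26]
 [ 0.23 -0.11 -0.97]] [192.76500588 547.27091103 383.86051069]
```

>>> {"name": "jog_arm", "arguments": {
  "increments": "-46.2 -14.4 1.4 0 0 1.308;-46.2 -14.4 1.4 0 0 1.308;-46.2 -14.4 1.4 0 0 1.308;-46.2 -14.4 1.4 0 0 1.308;-46.2 -14.4 1.4 0 0 1.308;-46.2 -14.4 1.4 0 0 1.308;-46.2 -14.4 1.4 0 0 1.308;-46.2 -14.4 1.4 0 0 1.308;-46.2 -14.4 1.4 0 0 1.308;-46.2 -14.4 1.4 0 0 1.308",
  "claw": 6
}}

```text
clock: 0.93
position: [558.1, 224.3, 202.0]
ee_rot: [0.758, 0.653, -0.0, -0.0]
wrist_force: [0.6, 0.3, 0.9]
width: 59.7
gripper_force: 0.0
```

```bash
python3 -c "
from h import *
inc([605,179,170],-0.2)"
```

```text
t 0.9333 pos [558.1 224.3 202. ] w 59.7 inc [-3.786  5.315  3.199] [-0.001  0.     0.052]
```

>>> {"name": "jog_arm", "arguments": {
  "increments": "-3.8 5.3 3.2 0 0 0.052;-3.8 5.3 3.2 0 0 0.052;-3.8 5.3 3.2 0 0 0.052;-3.8 5.3 3.2 0 0 0.052;-3.8 5.3 3.2 0 0 0.052;-3.8 5.3 3.2 0 0 0.052"
}}

```text
clock: 1.43
position: [603.8, 182.2, 171.3]
ee_rot: [0.772, 0.636, 0.0, 0.0]
wrist_force: [0.6, 0.5, -0.0]
width: 60.3
gripper_force: 0.0
```

```bash
python3 - <<'E'
from h import *
c=cam("wrist"); inc([605,179,170],-0.2); p,d=viewer.read_camera("wrist"); save("w1",p); W=pts(d,c)
hsv=cv2.cvtColor(p,cv2.COLOR_RGB2HSV); m=(abs(W[...,2]-36)<4)&(np.hypot(W[...,0]-605,W[...,1]-179)<35)
print(m.sum()); v,u=np.nonzero(m); print(u.min(),u.max(),v.min(),v.max())
(uu,vv),_=cv2.minEnclosingCircle(np.stack([u,v],1).astype(np.float32)); print(uu,vv,ray(uu,vv,36,c)); print(cv2.minEnclosingCircle(W[m][:,:2].astype(np.float32)),W[m].mean(0))
E
```

```text
t 1.4333 pos [603.8 182.2 171.3] w 60.3 inc [-0.29   0.178  0.133] [ 0.001 -0.001  0.008]
414
304 334 182 211
319.058837890625 196.7794189453125 [605.8086787  179.38115939  36.        ]
((605.7509765625, 178.8769073486328), 16.9261531829834) [605.70377879 179.3530713   35.5300813 ]
```

View pics/w1.png

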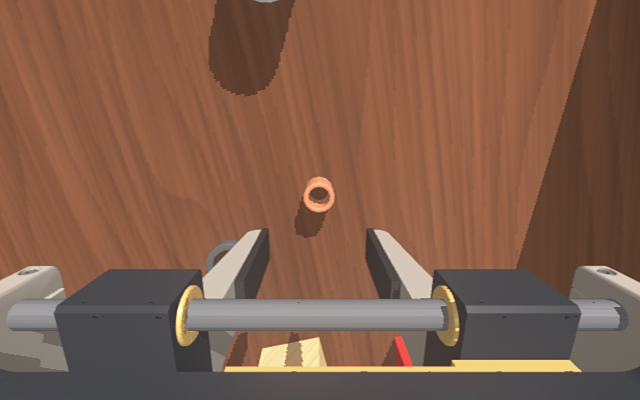

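The sleeve is at (319,197), centred between the fingers, and it measures r=16.9 at z=36 as expected. Descending to grip it.

>>> {"name": "jog_arm", "arguments": {
  "increments": "-0.26 0.26 3 0 0 0.008;-0.26 0.26 6 0 0 0.008;-0.26 0.26 9 0 0 0.008;-0.26 0.26 11.5 0 0 0.008;-0.26 0.26 13.5 0 0 0.008;-0.26 0.26 15 0 0 0.008;-0.26 0.26 16 0 0 0.008;-0.26 0.26 16.3 0 0 0.008;-0.26 0.26 16.3 0 0 0.008;-0.26 0.26 16.3 0 0 0.008"
}}

```text
clock: 2.32
position: [607.2, 178.4, 8.9]
ee_rot: [0.775, 0.632, 0.001, 0.001]
wrist_force: [0.4, 0.2, 0.9]
width: 60.2
gripper_force: 0.0
```

```bash
python3 -c "
from h import *
inc([605.8,179.1,8],-0.2)"
```

```text
t 2.3167 pos [607.2 178.4   8.9] w 60.2 inc [ 0.043 -0.147  0.092] [ 0.002 -0.001 -0.001]
```

>>> {"name": "jog_arm", "arguments": {
  "increments": "0.04 -0.15 0.09 0 0 0;0.04 -0.15 0.09 0 0 0;0.04 -0.15 0.09 0 0 0;0.04 -0.15 0.09 0 0 0;0.04 -0.15 0.09 0 0 0;0.04 -0.15 0.09 0 0 0;0.04 -0.15 0.09 0 0 0;0.04 -0.15 0.09 0 0 0;0.04 -0.15 0.09 0 0 0;0.04 -0.15 0.09 0 0 0",
  "claw": 2.5
}}

```text
clock: 3.15
position: [605.2, 178.6, 7.2]
ee_rot: [0.775, 0.632, 0.0, 0.0]
wrist_force: [-1.0, -0.1, 4.7]
width: 33.5
gripper_force: 30.0
```

>>> {"name": "jog_arm", "arguments": {
  "increments": "0 0 -2 0 0 0;0 0 -5 0 0 0;0 0 -8 0 0 0;0 0 -12 0 0 0;0 0 -15 0 0 0;0 0 -18 0 0 0;0 0 -18 0 0 0;0 0 -18 0 0 0;0 0 -18 0 0 0"
}}

```text
clock: 3.9
position: [603.9, 178.4, 184.4]
ee_rot: [0.775, 0.632, -0.001, -0.001]
wrist_force: [0.3, -0.8, -1.8]
width: 33.9
gripper_force: 30.0
```

```bash
python3 -c "
from h import *
inc([528,-80,190],-0.2)"
```

```text
t 3.9 pos [603.9 178.4 184.4] w 33.9 inc [-26.841  -2.248  -0.524] [-0.003  0.001 -0.002]
```

>>> {"name": "jog_arm", "arguments": {
  "increments": "-34 -1.5 -1 0 0 0;-34 -1.5 -1 0 0 0;-34 -1.5 -1 0 0 0;-34 -1.5 -1 0 0 0;-34 -1.5 -1 0 0 0;-34 -1.5 -1 0 0 0;-34 -1.5 -1 0 0 0;-34 -1.5 -1 0 0 0;-34 -1.5 -1 0 0 0;-34 -1.5 -1 0 0 0"
}}

```text
clock: 4.73
position: [520.2, -153.2, 194.1]
ee_rot: [0.776, 0.63, -0.001, -0.002]
wrist_force: [0.1, 0.3, -1.7]
width: 33.8
gripper_force: 30.0
```

>>> {"name": "jog_arm", "arguments": {
  "increments": "0 0 0 0 0 0;0 0 0 0 0 0;0 0 0 0 0 0"
}}

```text
clock: 4.98
position: [522.1, -149.6, 195.8]
ee_rot: [0.774, 0.633, -0.0, -0.001]
wrist_force: [-0.5, 0.4, -1.2]
width: 33.7
gripper_force: 30.0
```

```bash
python3 - <<'E'
from h import *
c=cam("wrist"); inc([528,-108,170],-0.2); p,d=viewer.read_camera("wrist"); save("w2",p); W=pts(d,c)
m=(abs(W[...,2]-137)<5)&(np.hypot(W[...,0]-528,W[...,1]+108)<25); v,u=np.nonzero(m); print(m.sum(),W[m].mean(0) if m.any() else 0, u.mean(),v.mean())
m=(W[...,2]>75)&(W[...,2]<142)&(np.hypot(W[...,0]-528,W[...,1]+108)<25);print(m.sum(),W[m].min(0),W[m].max(0))
np.savez("/tmp/w2.npz",p=p,d=d,W=W)
E
```

```text
t 4.9833 pos [ 522.1 -149.6  195.8] w 33.7 inc [ 4.194 -0.242  2.583] [-0.001 -0.001  0.   ]
494 [ 529.96332391 -108.78614097  136.28501958] 316.3927125506073 165.30161943319837
596 [ 519.93992406 -119.24385503   76.01846509] [539.61782934 -99.27556217 139.95717219]
```

View pics/w2.png

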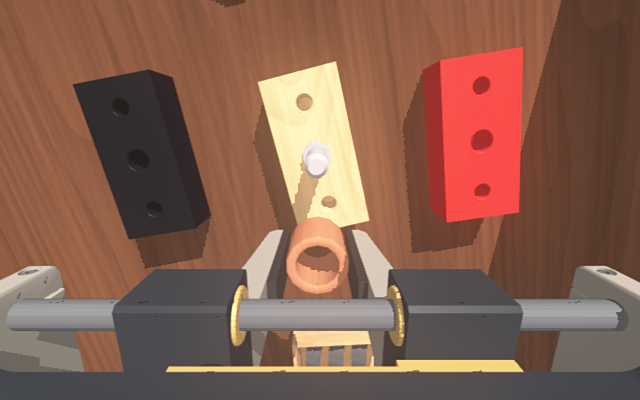

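The spindle top is at about (316,165) and the sleeve rim in the fingers at about (317,262). Measuring both in the same view.

```bash
python3 - <<'E'
from h import *
c=cam("wrist"); z=np.load("/tmp/w2.npz"); p,W=z["p"],z["W"]
hsv=cv2.cvtColor(p,cv2.COLOR_RGB2HSV).astype(int)
s=np.zeros(p.shape[:2],bool); s[215:300,280:355]=1
cu=s&(hsv[...,0]<14)&(hsv[...,1]>80)&(W[...,2]>185)&(W[...,2]<235)
print("copper",cu.sum(),np.percentile(W[cu][:,2],[1,10,50,90,99]).round(1))
zt=np.percentile(W[cu][:,2],99); t=cu&(W[...,2]>zt-2.5)
v,u=np.nonzero(t); e=cv2.fitEllipse(cv2.convexHull(np.stack([u,v],1).astype(np.int32))); print("rim",e,"n",t.sum(), "ray",ray(*e[0],zt,c)); print(cv2.minEnclosingCircle(W[t][:,:2].astype(np.float32)))
m=(abs(W[...,2]-137)<2.0)&(np.hypot(W[...,0]-528,W[...,1]+108)<25); print("tip",m.sum(),cv2.minEnclosingCircle(W[m][:,:2].astype(np.float32)),W[m][:,2].mean())
# shaft below
for a,b in((128,133),(110,125),(85,105)):
    m=(W[...,2]>a)&(W[...,2]<b)&(np.hypot(W[...,0]-530,W[...,1]+109)<13); 
    if m.sum()>5:print(a,m.sum(),W[m].mean(0))
E
```

```text
copper 3751 [190.8 197.7 219.4 224.9 229.7]
rim ((317.10693359375, 269.86773681640625), (69.87389373779297, 116.71393585205078), 3.0574607849121094) n 62 ray [ 522.60276418 -149.23408932  229.69273623]
((522.757080078125, -149.3233642578125), 19.381263732910156)
tip 344 ((530.0098876953125, -109.64497375488281), 9.192745208740234) 137.2441932702218
128 41 [ 530.1781135  -104.77999641  131.77889528]
110 26 [ 531.63536975 -100.67042712  118.46971561]
85 27 [ 531.64170179 -100.92572899   95.23128377]
```

>>> {"name": "jog_arm", "arguments": {
  "increments": "2 0 0 0 0 0;4.07 -0.04 1 0 0 0;4.07 -0.04 2.58 0 0 0;4.07 -0.04 2.58 0 0 0;4.07 -0.04 2.58 0 0 0;4.07 -0.04 2.58 0 0 0;4.07 -0.04 2.58 0 0 0;4.07 -0.04 2.58 0 0 0"
}}

```text
clock: 5.7
position: [530.3, -112.0, 171.8]
ee_rot: [0.775, 0.632, 0.0, 0.001]
wrist_force: [0.2, -0.4, -1.5]
width: 33.5
gripper_force: 30.0
```

```bash
python3 - <<'E'
from h import *
c=cam("wrist"); inc([529.7,-109.6,150],-0.2); p,d=viewer.read_camera("wrist"); save("w3",p[150:350,220:420].repeat(3,0).repeat(3,1)); 
E
```

```text
t 5.7 pos [ 530.3 -112.   171.8] w 33.5 inc [ 0.227 -0.113  2.181] [ 0.002  0.    -0.002]
```

View pics/w3.png

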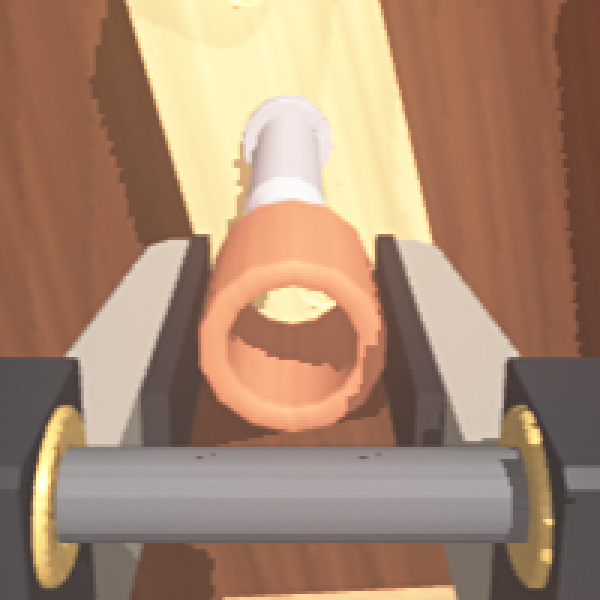

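The view shows the sleeve rim centred at crop (292,345) and the shaft tip at about (285,195) behind it. The shaft sits about 1–1.5 mm to the left, which matches the computed correction.

>>> {"name": "jog_arm", "arguments": {
  "increments": "0.22 -0.13 1 0 0 0;0.22 -0.13 2.1 0 0 0;0.22 -0.13 2.1 0 0 0;0.22 -0.13 2.1 0 0 0;0.22 -0.13 2.1 0 0 0;0.22 -0.13 2.1 0 0 0;0.22 -0.13 2.1 0 0 0"
}}

```text
clock: 6.33
position: [529.3, -109.3, 150.2]
ee_rot: [0.775, 0.632, 0.0, 0.0]
wrist_force: [-0.1, 0.8, -0.7]
width: 34.0
gripper_force: 30.0
```

```bash
python3 - <<'E'
from h import *
inc([529.7,-109.6,150],-0.2); p,d=viewer.read_camera("wrist"); c=cam("wrist"); W=pts(d,c); K=c[0]; print(K[0,0],K[0,2])
hsv=cv2.cvtColor(p,cv2.COLOR_RGB2HSV).astype(int)
# column centres in the tool-y direction (image right), converted by depth
cop=(hsv[...,0]<14)&(hsv[...,1]>80)&(d>90)&(W[...,2]>152)&(W[...,2]<185)&(abs(np.arange(640)-320)<45)[None]
sh=(hsv[...,1]<60)&(W[...,2]>65)&(W[...,2]<140)&(np.hypot(W[...,0]-530,W[...,1]+109)<16)
ya=np.array([np.cos(-.2),np.sin(-.2),0])
for n,m in(("sleeve",cop),("shaft",sh)):
    q=W[m]@ya; print(n,m.sum(),np.percentile(q,[1,5,50,95,99]).round(1), W[m][:,2].mean())
save("w4",p[150:350,220:420].repeat(3,0).repeat(3,1))
E
```

```text
t 6.3333 pos [ 529.3 -109.3  150.2] w 34.0 inc [-0.024  0.05   0.025] [ 0.001  0.    -0.002]
293.9640383614864 317.06829259096685
sleeve 3367 [524.  525.3 540.6 556.4 557.7] 171.76827564348403
shaft 427 [531.9 533.  540.7 549.1 550.2] 97.08250461641374
```

View pics/w4.png

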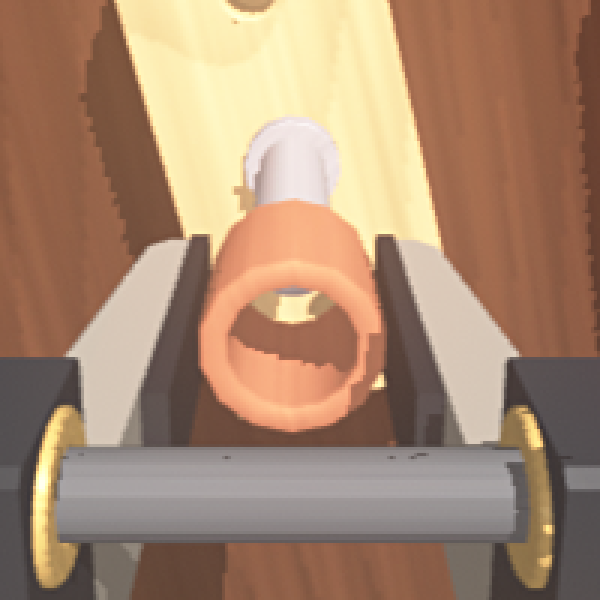

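The sleeve and shaft are now centred left to right (540.8 against 541 mm), with the tip just visible through the bore. Lowering with force checks.

>>> {"name": "jog_arm", "arguments": {
  "increments": "-0.02 0.03 0.4 0 0 0;-0.02 0.03 0.8 0 0 0;-0.02 0.03 1.2 0 0 0;-0.02 0.03 1.6 0 0 0;-0.02 0.03 2 0 0 0;-0.02 0.03 2 0 0 0;-0.02 0.03 2 0 0 0;-0.02 0.03 2 0 0 0"
}}

```text
clock: 7.05
position: [529.3, -109.4, 129.9]
ee_rot: [0.775, 0.632, 0.0, 0.0]
wrist_force: [0.5, -0.6, -0.4]
width: 33.4
gripper_force: 30.0
```

>>> {"name": "jog_arm", "arguments": {
  "increments": "0 0 0.8 0 0 0;0 0 1.6 0 0 0;0 0 2.4 0 0 0;0 0 3.2 0 0 0;0 0 4 0 0 0;0 0 4.6 0 0 0;0 0 5.2 0 0 0;0 0 5.7 0 0 0;0 0 5.9 0 0 0;0 0 5.9 0 0 0"
}}

```text
clock: 7.88
position: [528.9, -109.2, 70.3]
ee_rot: [0.775, 0.632, -0.0, -0.0]
wrist_force: [-0.2, 0.9, -0.8]
width: 33.7
gripper_force: 30.0
```

>>> {"name": "jog_arm", "arguments": {
  "increments": "0 0 0 0 0 0;0 0 0 0 0 0;0 0 0 0 0 0"
}}

```text
clock: 8.13
position: [529.6, -109.5, 71.3]
ee_rot: [0.775, 0.632, 0.0, 0.0]
wrist_force: [-0.3, -0.2, -0.7]
width: 33.7
gripper_force: 30.0
```

>>> {"name": "jog_arm", "arguments": {
  "increments": "0 0 0.1 0 0 0;0 0 0.25 0 0 0;0 0 0.25 0 0 0;0 0 0.25 0 0 0;0 0 0.25 0 0 0"
}}

```text
clock: 8.55
position: [529.2, -109.3, 68.3]
ee_rot: [0.775, 0.632, -0.0, -0.0]
wrist_force: [-0.5, -0.3, -0.3]
width: 33.7
gripper_force: 30.0
```

>>> {"name": "jog_arm", "arguments": {
  "increments": "0 0 0 0 0 0;0 0 0 0 0 0;0 0 0 0 0 0;0 0 0 0 0 0;0 0 0 0 0 0;0 0 0 0 0 0",
  "claw": 5.5
}}

```text
clock: 9.05
position: [529.3, -109.4, 68.4]
ee_rot: [0.775, 0.632, 0.0, 0.0]
wrist_force: [0.1, -0.9, -0.2]
width: 54.7
gripper_force: 0.0
```

>>> {"name": "jog_arm", "arguments": {
  "increments": "0 0 -0.6 0 0 0;0 0 -1.2 0 0 0;0 0 -1.8 0 0 0;0 0 -2.4 0 0 0;0 0 -3 0 0 0;0 0 -3.2 0 0 0;0 0 -3.2 0 0 0;0 0 -3.2 0 0 0;0 0 -3.2 0 0 0"
}}

```text
clock: 9.8
position: [528.9, -109.2, 100.0]
ee_rot: [0.775, 0.632, -0.0, -0.0]
wrist_force: [-0.6, -0.8, -0.5]
width: 55.3
gripper_force: 0.0
```

```bash
python3 - <<'E'
from h import *
inc([529.7,-109.4,100],-0.2); p,d=viewer.read_camera("wrist"); save("w5",p); W=pts(d,cam("wrist"))
hsv=cv2.cvtColor(p,cv2.COLOR_RGB2HSV).astype(int)
cop=(hsv[...,0]<14)&(hsv[...,1]>80)&(np.hypot(W[...,0]-530,W[...,1]+109)<22)&(W[...,2]>55)
print(cop.sum(),np.percentile(W[cop][:,2],[2,50,90,98]))
sh=(hsv[...,1]<60)&(W[...,2]>100)&(W[...,2]<142)&(np.hypot(W[...,0]-530,W[...,1]+109)<14)
print(sh.sum(),np.percentile(W[sh],[2,50,98],axis=0))
E
```

```text
t 9.8 pos [ 528.9 -109.2  100. ] w 55.3 inc [-0.001  0.081 -0.001] [-0.001 -0.    -0.002]
1342 [63.67128624 94.53228018 96.25288571 96.81348051]
1789 [[ 521.06530553 -115.64155433  102.35743553]
 [ 530.55076074 -103.71882895  133.92858346]
 [ 539.02671618  -99.27137383  138.71276153]]
```

View pics/w5.png

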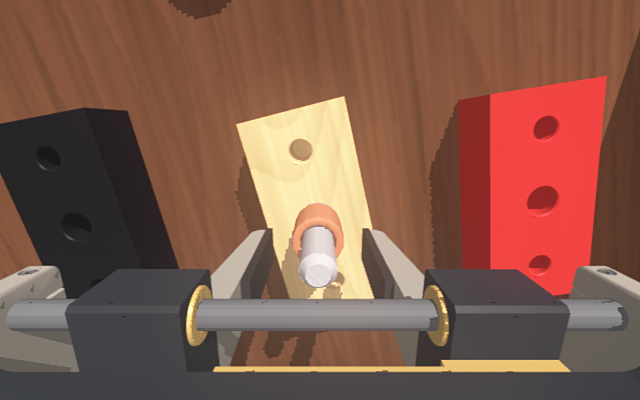

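The sleeve is seated: its top is at 96 mm (rim near (318,240)), with the spindle tip at (318,270) between the fingers. Gripping the shaft just above the sleeve.

>>> {"name": "jog_arm", "arguments": {
  "increments": "0 0.08 0 0 0 0;0 0.08 0 0 0 0;0 0.08 0 0 0 0;0 0.08 0 0 0 0;0 0.08 0 0 0 0;0 0.08 0 0 0 0;0 0.08 0 0 0 0;0 0.08 0 0 0 0;0 0.08 0 0 0 0;0 0.08 0 0 0 0",
  "claw": 1
}}

```text
clock: 10.68
position: [529.8, -109.5, 100.3]
ee_rot: [0.775, 0.632, -0.0, -0.0]
wrist_force: [-1.0, -0.5, 0.7]
width: 18.8
gripper_force: 30.0
```

>>> {"name": "jog_arm", "arguments": {
  "increments": "0 0 -0.5 0 0 0;0 0 -1.2 0 0 0;0 0 -2 0 0 0;0 0 -3 0 0 0;0 0 -4 0 0 0;0 0 -5 0 0 0;0 0 -6 0 0 0;0 0 -7 0 0 0;0 0 -8 0 0 0;0 0 -8 0 0 0"
}}

```text
clock: 11.52
position: [531.5, -110.2, 183.3]
ee_rot: [0.775, 0.632, 0.001, 0.002]
wrist_force: [0.5, -0.6, -4.0]
width: 19.2
gripper_force: 30.0
```

```bash
python3 -c "
from h import *
print(arm.get_obs()['joint_positions'].round(3)); inc([529.7,-109.4,330],-0.2,1.25);inc([529.7,-109.4,330],-0.2,-1.25)
r=R.from_quat(arm.get_obs()['ee_rot'])*R.from_rotvec([1.25,0,0]); print(r.as_matrix()[:,2])"
```

```text
[-0.427  0.097  1.727 -0.     1.312 -0.225]
t 11.5167 pos [ 531.5 -110.2  183.3] w 19.2 inc [  0.026  -0.123 -14.668] [ 1.255 -0.    -0.002]
t 11.5167 pos [ 531.5 -110.2  183.3] w 19.2 inc [  0.026  -0.123 -14.668] [-1.245e+00  2.000e-03 -1.000e-03]
[-0.9283566   0.18973373 -0.31961717]
```

>>> {"name": "jog_arm", "arguments": {
  "increments": "0 0.5 -1.5 0 0 0;0 1.5 -3.5 0 0 0;0 3 -6 0 0 0;0 4.5 -8.5 0 0 0;0 6 -11 0 0 0;0 7.5 -13 0 0 0;0 9 -14.5 0 0 0;0 10 -15 0 0 0;0 10 -15 0 0 0;0 10 -15 0 0 0"
}}

```text
clock: 12.35
position: [627.8, -129.6, 329.5]
ee_rot: [0.775, 0.632, -0.0, -0.001]
wrist_force: [-0.2, -0.1, -4.2]
width: 19.1
gripper_force: 30.0
```

>>> {"name": "jog_arm", "arguments": {
  "increments": "0 0 0 -0.05 0 0;0 0 0 -0.11 0 0;0 0 0 -0.18 0 0;0 0 0 -0.25 0 0;0 0 0 -0.32 0 0;0 0 0 -0.39 0 0;0 0 0 -0.46 0 0;0 0 0 -0.53 0 0;0 0 0 -0.58 0 0;0 0 0 -0.62 0 0"
}}

```text
clock: 13.18
position: [625.5, -128.6, 327.2]
ee_rot: [0.738, 0.602, 0.192, 0.235]
wrist_force: [-0.0, 0.0, -4.2]
width: 19.4
gripper_force: 30.0
```

```bash
python3 -c "
from h import *
print(arm.get_obs()['joint_positions'].round(3)); inc([627,-130,330],-0.2,-1.27)"
```

```text
[-0.472 -0.204  1.848  0.198  0.907 -0.345]
t 13.1833 pos [ 625.5 -128.6  327.2] w 19.4 inc [-0.108  0.307 -0.126] [-0.653  0.001 -0.002]
```

>>> {"name": "jog_arm", "arguments": {
  "increments": "0 0 0 -0.05 0 0;0 0 0 -0.1 0 0;0 0 0 -0.15 0 0;0 0 0 -0.2 0 0;0 0 0 -0.25 0 0;0 0 0 -0.3 0 0;0 0 0 -0.35 0 0;0 0 0 -0.4 0 0;0 0 0 -0.43 0 0;0 0 0 -0.45 0 0"
}}

```text
clock: 14.02
position: [625.9, -128.2, 325.9]
ee_rot: [0.667, 0.545, 0.322, 0.393]
wrist_force: [-0.9, 0.3, -4.0]
width: 19.4
gripper_force: 30.0
```

```bash
python3 -c "
from h import *
print(arm.get_obs()['joint_positions'].round(3)); inc([627,-130,330],-0.2,-1.27)"
```

```text
[-0.546 -0.419  2.227  0.819  0.418 -0.946]
t 14.0167 pos [ 625.9 -128.2  325.9] w 19.4 inc [-0.155  0.433 -0.072] [-0.205  0.    -0.002]
```

>>> {"name": "jog_arm", "arguments": {
  "increments": "0 0 0 -0.02 0 0;0 0 0 -0.05 0 0;0 0 0 -0.08 0 0;0 0 0 -0.11 0 0;0 0 0 -0.14 0 0;0 0 0 -0.17 0 0;0 0 0 -0.19 0 0;0 0 0 -0.19 0 0;0 0 0 -0.19 0 0;0 0 0 -0.19 0 0"
}}

```text
clock: 14.85
position: [627.5, -129.4, 329.5]
ee_rot: [0.626, 0.511, 0.372, 0.456]
wrist_force: [0.5, -0.5, -3.0]
width: 19.4
gripper_force: 30.0
```

>>> {"name": "jog_arm", "arguments": {
  "increments": "0 0 0 0 0 0;0 0 0 0 0 0;0 0 0 0 0 0;0 0 0 0 0 0;0 0 0 0 0 0;0 0 0 0 0 0"
}}

```text
clock: 15.35
position: [628.0, -129.6, 330.4]
ee_rot: [0.626, 0.511, 0.372, 0.456]
wrist_force: [0.0, 0.6, -3.3]
width: 19.4
gripper_force: 30.0
```

```bash
python3 - <<'E'
from h import *
o=arm.get_obs(); print(o['joint_positions'].round(3),abs(o['qd']).max()); inc([627,-130,330],-0.2,-1.27)
p,d=viewer.read_camera("scene"); W=pts(d,cam("scene")); hsv=cv2.cvtColor(p,cv2.COLOR_RGB2HSV)
near=(W[...,2]>180)&(W[...,2]<420)&(np.hypot(W[...,0]-680,W[...,1]+140)<110)
cop=near&(hsv[...,0]<14)&(hsv[...,1]>90); print(cop.sum(),W[cop].mean(0))
z=R.from_quat(o["ee_rot"]).as_matrix()[:,2]; g=o["position"]; 
for n,m in(("near",near),("cop",cop)): q=(W[m]-g)@z; print(n,np.percentile(q,[1,5,50,95,99]).round(1))
print("tilt",np.arccos(-z[2]))
v,u=np.nonzero(near); a,b=int(v.mean()),int(u.mean()); save("s2",p[max(0,a-90):a+90,max(0,b-120):b+120].repeat(3,0).repeat(3,1))
E
```

```text
[-0.571 -0.428  2.343  1.604  0.351 -1.724] 0.0014408193304731353
t 15.35 pos [ 628.  -129.6  330.4] w 19.4 inc [-0.059 -0.068 -0.073] [-0.01   0.002 -0.001]
171 [ 649.08153346 -141.61224289  333.27672367]
near [-66.6 -59.3   9.9  76.8  84.6]
cop [-7.3  5.1 21.1 38.6 39.2]
tilt 1.2600300448362676
```

View pics/s2.png

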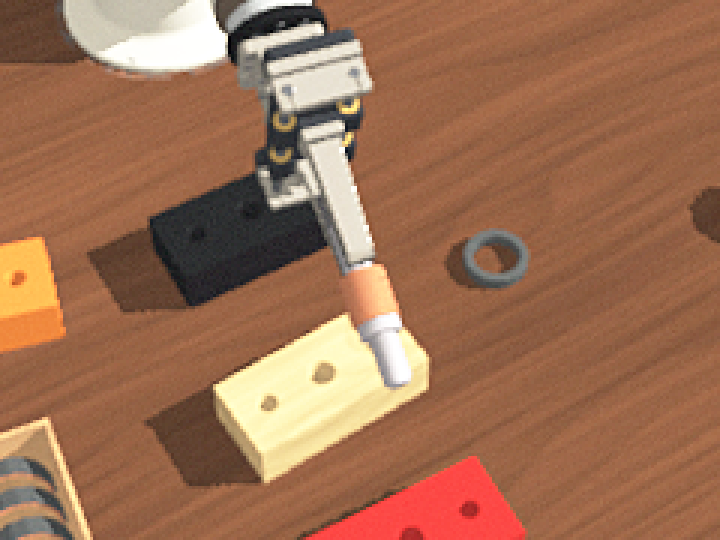

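The sleeve (crop (372,292)) sits against the collar, about 22 mm ahead of the TCP as expected. The spindle is held about 72° from vertical, with its foot well above 100 mm. Handing in.

```bash
python3 -c "
from workcell import job
print(job.job_done())"
```

```text
the job is handed in; nothing more can be done
None
```

The job is handed in after about 15 s of robot time: the sleeve is on the collar, and the gripper holds the spindle still about 18° off level, roughly 0.3 m above the bench; the hand-in returned no verdict.

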